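# Pull the spent desiccant cassette from the bench air dryer and lock its hatch

## Robot

A 6-joint arm with a two-finger parallel gripper is mounted at the origin on the work surface. World frame = base frame: x ahead of the robot, y to its left, z up, the work surface at z = 0. Lengths are in mm, angles in rad, forces in N, time in s.
With the tool pointing down it reaches from about 350 to 975 mm from the base axis. Payload 7.1 kg.
Tool frame: the origin (TCP) lies between the finger pads; the fingertips stand 19 mm ahead of it and the grasp point (between the pads) is the TCP (ctrl.finger_overhang is the distance from the TCP to the fingertips, in mm); z points along the fingers, y is the line along which they close (so a half turn about z gives the same grasp; the last joint's range is limited). The gripper opens to 88 mm and grips with 3 to 60 N. Pads are 20 mm wide; open, the fingers measure 115 mm over their backs; the gripper's body (75 mm by 178 mm) begins 61 mm behind the grasp point.
Start: joints at [1.285, 0.423, 1.63, -0, 1.089, -0.019], TCP at [164.747, 602.879, 241.675] pointing down, gripper open.
Joint ranges: [-3, 3], [-0.9, 2.11], [0.09, 2.58], [-1.31, 4.45], [0.11, 2.69], [-2.54, 2.54]. Speed limits (rad/s): [2.39, 2.39, 3.01, 3.14, 3.14, 3.14].

## Interface

Orientations are given as a rotation vector (axis times angle).
In Python, from workcell import ctrl gives the robot as it stands. The module is installed in compiled form; this text tells all that it offers.
- The arm moves only by the tool arm_command, never from a script. Its argument "rows" is one flat list of numbers, 7 for each row, row after row: the turn, a rotation vector about the tool's x, y, z scaled (see below), then the shift along the tool's x, y, z scaled (see below), then the opening, from -1 (shut) to 1 (fully open). A call has 1 to 5 rows; each row is the pose to reach, as a shift and turn from the pose commanded when the call began, along the tool's axes at that moment, turning the shorter way round; what a row does not reach only later rows make up. The controller multiplies each number of a shift by 80 mm and each number of a turn by 180 degrees. A row lasts 1/10 s, in which the tool goes at most 50 mm and 8.59 degrees, less where a joint would pass 70% of its speed; a pose out of reach is approached as far as the arm can. A call with a number of a shift or a turn outside -1 to 1 is refused whole. A call with a gripper value outside its range is refused whole. The fingers move at their own pace and stop on an object; the grip force is fixed at half the most. Time passes only in rows, so rows that repeat a pose let the fingers close. It gives the time, the measured TCP pose, the force, the opening and the grip force at its end, in the units of the state.
- ctrl.get_obs(): the state, without advancing time (a new reading comes with each control period).
- ctrl.get_image(name): name is "scene" or "top"; returns (picture, depth): 400x640x3 uint8, red, green, blue; 400x640 float32, mm along the optical axis (not along the pixel's ray), 0 where there is no reading.
- ctrl.camera_params(name): a dict with "camera_matrix" (3x3 intrinsics, pixels), "k1" (the pictures are not rectified: a ray, as slopes to the right and down, at radius r is drawn at 1 + k1 r^2 times it, then the intrinsics apply), "world_to_cam" (4x4, takes a point from world to camera coordinates). Camera axes: x right, y down, z forward; pixel columns grow to the right and rows downward; lengths in mm; the calibration is good to about 2 mm. A picture is of the moment at which its call begins. camera_params takes no time and is no camera call.
- ctrl.close_job(): hands the job in; it is judged then, once.
The state is a dict: "t": time; "qpos": joint angles; "qvel": joint speeds; "joint_torque": joint torques, N m; "ee_pos": TCP position; "orientation": TCP orientation; "ft_force": force on the tool from outside, world axes, zero at the start; "moment": the same for the moment, N m; "width": finger opening in mm; "grasp_force": force on a finger pad.
Only numpy, scipy, OpenCV 4.12 (cv2) and the standard library are available. Lean on these libraries where they do the work, as an engineer would, in place of code of your own. Each camera call takes 0.05 s, during which the arm holds its last target. There are 200 camera calls.

## Task

The desiccant cassette in the bench air dryer is spent and has to go to the oven: press its green release fully down so that it springs up, lift it out by its blue rib and set it down flat inside the steel oven tray without dropping it. Then swing the hatch fully shut and turn its red wing a quarter turn clockwise until the lock drops into its detent, so that no damp air gets in. Leave the tube rack, beaker and dropper bottle where they are, undisturbed.

Things in the scene. Friction and masses are not known exactly. Their poses are not given: they have to be found in the camera images.
- dryer: Bench air dryer, fixed: silver housing, green sides, 300 (x) x 240 (y) x 140 mm high. Origin: centre of underside; z up; front (display, dial) faces its -x. Deck at z 140. Open bay in the deck: x -100 to +60, y -48 to +48 mm; front part to x -40 is a shelf at z 105 with the green release, behind it the cassette's pocket (2 mm play). Below, a sprung ejector; a hidden catch holds the cassette down.
- cassette: Spent desiccant cassette, white, 96 (x) x 92 (y) mm, body 70 mm high, 0.22-0.34 kg. Origin: centre of underside, z up. In the pocket its axes are the dryer's, origin at dryer x +10, y 0, z 36; caught so, it cannot be pulled out, rib top 6 mm below the deck. Released it springs up 30 mm (origin z 66, body top 4 mm below the deck), stays there loose and lifts straight out.
- rib (a point): Middle of the blue pull rib on the cassette's top, 84 mm above its underside. Rib 18 mm thick (cassette x), 70 mm long (cassette y), 28 mm high: it stands from 70 to 98 mm above the underside.
- release (a joint): Travel of the green release button: 0 m up, 0.010 m fully down; springs back. The catch lets go at about 7 mm. Pressing it takes up to about 10 N; keep it down for about 0.4 s while the cassette rises.
- release_top (a point): Centre of the top face of the green release button, 34 (dryer x) x 50 (dryer y) mm; at dryer x -73, y 0, z 118 mm when up, i.e. 22 mm below the deck. It goes straight down when pressed.
- hatch (a joint): Hatch hinge: 0 rad shut flat on the deck, grows as it opens, to 1.95. Starts open at 1.6 to 1.9 rad. Friction hinge (about 0.36 N m): the hatch stays where it is left, so it must be pushed all the way down.
- hatch_hinge (a point): Middle of the hatch's hinge line, at dryer x -20, y +66, z 140 mm; the line runs along dryer x. The hatch is a light-grey plate with a green inlay, 190 mm along the hinge, reaching 166 mm from it, 8 mm thick, outer face 10 mm above the deck when shut. Shut it covers the bay towards dryer -y; open it stands up on the bay's +y side, its outer face and red wing turned away from the bay.
- hatch_edge (a point): Middle of the hatch's free edge, on its outer face, 166 mm from the hinge line.
- lock (a joint): Quarter-turn lock: 0 rad open, grows clockwise seen from above (hatch shut) to 1.571 locked. Starts at 0 to 0.15. Sprung cam, about 0.1 N m: it rises a little up to 1.2 rad and stays where it is left; beyond about 1.3 it snaps by itself to 1.571, the wing dropping 4 mm; a firm grip can hold it up until let go. Its stud enters a slot in the deck: turned too early it keeps the hatch open.
- wing (a point): Middle of the red wing, on the lock's axis, at the hatch's middle, 134 mm from the hinge line. Bar 64 mm long, 12 mm thick, on a black foot 42 mm across. Hatch shut: bar from 22 to 50 mm above the deck, this point 36 mm. The point's x runs along the bar, z out of the hatch; open: bar along the hinge line (dryer x); locked: across it.
- tray: Oven tray, shallow stainless tray 200 (x) x 170 (y) mm, rim 16 mm high, walls and floor 3 mm, low wire handles on its two short ends; fixed. Origin: centre of underside, z up.
- rack: Bystander: white tube rack with capped tubes, 72 (x) x 112 (y) x 110 mm high, loose. Origin: centre of underside.
- beaker: Bystander: empty glass beaker, 86 mm across, 110 mm high, loose. Origin: centre of underside.
- dropper: Bystander: amber dropper bottle, 36 mm across, 102 mm high, standing loose on the dryer's rear deck. Origin: centre of underside.
There are look-alikes about, which are no part of the job. What is shaped like the cassette but purple is not meant.

How it is judged (in metres and radians):
On the way, in this order (a step that is already met when the one before it is completed fails the run):
1. the cassette has sprung up from its catch (z of cassette in the frame of dryer above 0.055 m), for 0.2 s.
2. the cassette stands flat in the oven tray, let go (x of cassette in the frame of tray between -0.06 and 0.06 m and y of cassette in the frame of tray between -0.05 and 0.05 m and z of cassette in the frame of tray below 0.008 m and angle between cassette's own z axis and vertical below 0.06 rad and contact force between the fingers and cassette below 0.1 N), for 0.2 s.
3. the hatch is shut (value of joint hatch below 0.03 rad), for 0.2 s.
4. the lock is in its detent with the hatch shut (value of joint lock above 1.48 rad and value of joint hatch below 0.03 rad), for 0.2 s.
At the end, for the whole second after the job is handed in: The cassette stands upright and flat (within 3.5 degrees) on the floor of the oven tray, inside its rim, at rest; the hatch is shut (within 0.03 rad) and the lock is in its locked detent (beyond 1.48 of 1.571 rad) (all of step 4 and x of cassette in the frame of tray between -0.06 and 0.06 m and y of cassette in the frame of tray between -0.05 and 0.05 m and z of cassette in the frame of tray below 0.008 m and angle between cassette's own z axis and vertical below 0.06 rad and linear speed of cassette below 0.02 m/s); the robot touches nothing.
It fails at once if the cassette was dropped (moving faster than 0.6 m/s out of the fingers) (linear speed of cassette above 0.6 m/s and contact force between the fingers and cassette below 0.1 N).
It fails at once if a bystander was moved by more than 25 mm or knocked over (distance of any of rack, beaker, dropper from where it was at the start of the episode above 0.025 m or angle between any of rack, beaker, dropper's own z axis and vertical above 0.5 rad).
It also fails if it takes over 72 s, if anything falls off the work surface, if the arm or the gripper's body presses on something with over 40 N, if the wrist force passes 120 N, or if a joint passes its speed limit or range.

## Working session

There is one attempt and no reset: what is moved stays moved. The work goes in short steps, Python scripts to look and compute and a tool call to move; the robot and the scene stay as the last step left them, time stands still between calls to the robot, and variables do not carry over. Pictures are saved under pics/ and viewed, at most 10 in all, crops included, and the job is handed in when it is done.

Besides the shell and the picture viewer there is one more tool, called after "Call:" as a command line: name --argument value ..., lists and objects as JSON in quotes. arm_command: Moves the arm, as the interface text tells. Shifts and turns lie within -1 to 1; 1 stands for 80 mm of shift or 180 degrees of turn. Its arguments: {"type":"object","properties":{"rows":{"type":"array","items":{"type":"number"}}},"required":["rows"]}

```bash
mkdir -p pics; cat > h.py <<'E'
import numpy as np,cv2
from workcell import ctrl
from scipy.spatial.transform import Rotation as R
def grab(n,save=None):
    im,d=ctrl.get_image(n)
    if save: cv2.imwrite('pics/'+save,im[:,:,::-1])
    return im,d
def cloud(n,d):
    p=ctrl.camera_params(n);K=np.array(p['camera_matrix'],float);k=p['k1']
    v,u=np.mgrid[0:400,0:640].astype(np.float32)
    q=cv2.undistortPoints(np.stack([u.ravel(),v.ravel()],1)[:,None].astype(np.float64),K,np.array([k,0,0,0,0.])).reshape(400,640,2)
    c=np.dstack([q*d[...,None],d]);T=np.linalg.inv(np.array(p['world_to_cam']))
    return c@T[:3,:3].T+T[:3,3]
def state():
    o=ctrl.get_obs();return o,np.array(o['ee_pos']),R.from_rotvec(o['orientation'])
E
python3 - <<'E'
from h import *
for n in('scene','top'):
    im,d=grab(n,n+'0.png'); np.savez(n+'0.npz',im=im,P=cloud(n,d),d=d)
    print(n,np.linalg.inv(ctrl.camera_params(n)['world_to_cam'])[:3].round(2).tolist(),(d==0).mean())
o,p,r=state();print(o);print(r.as_matrix().round(3))
E
```

```text
scene [[0.47, 0.64, -0.6, 1262.5], [0.88, -0.33, 0.34, -340.33], [0.02, -0.69, -0.72, 962.03]] 0.00421875
top [[-0.02, -0.98, 0.19, 372.71], [-1.0, 0.02, 0.01, 58.91], [-0.02, -0.19, -0.98, 1144.41]] 0.00414453125
{'t': 0.1, 'qpos': array([ 1.28501519e+00,  4.23802295e-01,  1.63059432e+00, -7.41109661e-06,
        1.08858365e+00, -1.89943719e-02]), 'qvel': array([-0.00058564, -0.00143221, -0.00134138, -0.00238513, -0.00014782,
       -0.00053113]), 'joint_torque': array([ 2.21916603e-04, -5.45611739e+01, -2.74322033e+01,  6.44576107e-02,
        1.87659130e-02, -6.42534405e-05]), 'ee_pos': array([164.61274568, 602.44845525, 240.96332259]), 'orientation': array([-4.17793363e-01, -3.11348130e+00,  2.15582460e-03]), 'ft_force': array([-1.14089572, -0.63702071, -0.24100289]), 'moment': array([-0.01251547, -0.02176627, -0.012488  ]), 'grasp_force': 0.0, 'width': 87.81033778607262}
[[-0.965  0.264 -0.   ]
 [ 0.264  0.965 -0.001]
 [ 0.    -0.001 -1.   ]]
```

View pics/scene0.png

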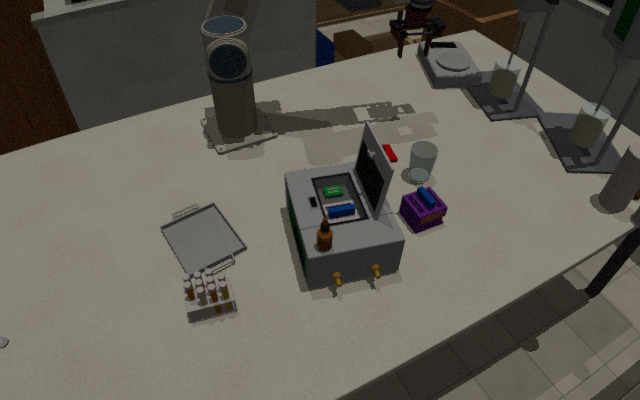

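View pics/top0.png

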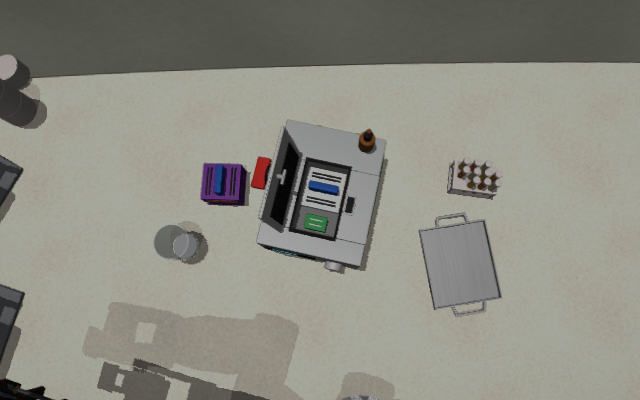

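The top view shows the dryer at about (320,195) with its hatch standing up on the left. The release is green at (316,223), the rib blue at (323,187), and the wing red at (260,172). The tray is at (460,264), the rack at (475,178), the beaker at (180,243) and the dropper at (367,140).

Cassette candidates are the white one in the dryer pocket (323,187) and the purple one on the table (223,184). The white one fits the description, and I'll confirm it in a crop.

```bash
cat > m.py <<'E'
from h import *
S=np.load('scene0.npz');T=np.load('top0.npz')
im=T['im'];cv2.imwrite('pics/crop.png',cv2.resize(im[100:290,180:400,::-1],None,fx=3,fy=3,interpolation=cv2.INTER_CUBIC))
def hsv(i): return cv2.cvtColor(i,cv2.COLOR_RGB2HSV)
def near(P,c,r): return np.hypot(P[...,0]-c[0],P[...,1]-c[1])<r
for nm,D in(('top',T),('scene',S)):
    H=hsv(D['im']);P=D['P']
    for c,lo,hi in(('green',(45,100,60),(80,255,255)),('blue',(100,120,60),(122,255,255)),('red',(0,150,80),(8,255,255)),('purple',(130,100,40),(160,255,255))):
        m=cv2.inRange(H,lo,hi)
        n,l,s,ce=cv2.connectedComponentsWithStats(m)
        for i in range(1,n):
            if s[i,4]>30:
                q=P[l==i];q=q[np.isfinite(q).all(1)]
                r=cv2.minAreaRect(q[:,:2].astype(np.float32))
                print(nm,c,ce[i].round(),s[i,4],np.median(q,0).round(1),'z',np.percentile(q[:,2],[5,95]).round(),'rect',np.round(r[0],1),np.round(r[1],1),round(r[2],1))
P=T['P'];
for nm,lo,hi,box in(('deck',135,145,(slice(110,280),slice(230,400))),('tray',2,30,(slice(208,320),slice(410,510)))):
    q=P[box].reshape(-1,3);
    if nm=='tray':
        g=T['im'][box].reshape(-1,3).mean(1); q=q[(q[:,2]>9)&(q[:,2]<25)]
    else: q=q[(q[:,2]>lo)&(q[:,2]<hi)]
    r=cv2.minAreaRect(q[:,:2].astype(np.float32));print(nm,len(q),r,np.median(q[:,2]),cv2.boxPoints(r).round().tolist())
for nm,c in(('beaker',(180,243)),('dropper',(367,140)),('rack',(475,178))): print(nm,P[c[1],c[0]].round())
E
python3 m.py
```

```text
top green [315. 222.] 259 [530.1  90.4 118.3] z [115. 122.] rect [461.2  88.1] [179.1  51.6] 2.2
top blue [218. 178.] 199 [645.3 322.9  98.2] z [ 95. 102.] rect [645.6 323.4] [18.7 68.8] 86.6
top blue [323. 187.] 211 [609.6  70.3 134.8] z [132. 138.] rect [609.9  70.1] [67.8 16.9] 76.4
top red [260. 173.] 368 [608.7 193.9 274.5] z [271. 278.] rect [499.6 144.8] [301.3  55.2] 23.7
top purple [221. 182.] 941 [640.3 312.8  70.3] z [67. 74.] rect [551.8 198.1] [436.9 122.3] 53.5
scene green [333. 190.] 130 [527.9  93.5 119.2] z [109. 122.] rect [ 879.4 -117.1] [ 51.9 886.8] 59.2
scene blue [427. 195.] 114 [646.1 325.8  99.6] z [ 89. 102.] rect [601.9 351.3] [ 47.5 162.4] 65.1
scene blue [341. 208.] 148 [608.2  73.  135.7] z [109. 139.] rect [596.7  74.6] [67.6 45.3] 78.9
scene red [390. 152.] 105 [615.1 197.9 275.7] z [273. 279.] rect [609.5 198.1] [19.8 66. ] 75.1
scene purple [424. 204.] 486 [655.3 311.3  71.5] z [69. 75.] rect [952.1  36.2] [123.6 968.2] 46.8
deck 8307 ((601.3375244140625, 72.04525756835938), (240.45980834960938, 301.2103576660156), 76.00859832763672) 140.5538629545473 [[426.0, -8.0], [718.0, -81.0], [777.0, 152.0], [484.0, 225.0]]
tray 746 ((433.2559509277344, -265.9793701171875), (250.8660430908203, 173.25477600097656), 8.180508613586426) 16.297686231522675 [[297.0, -198.0], [321.0, -370.0], [570.0, -334.0], [545.0, -162.0]]
beaker [502. 443.  -1.]
dropper [695. -28. 206.]
rack [ 627. -288.  112.]
```

View pics/crop.png

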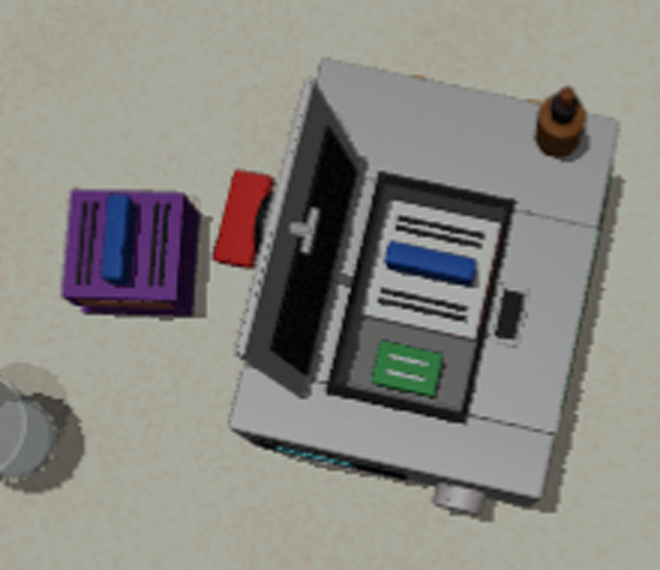

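The crop confirms the white cassette with the blue rib, lying in the bay at crop (430,265). The purple one at (130,250) is the look-alike.

The dryer is at (601.3, 72.0) with yaw -14°, and the tray at (433, -266) with yaw +8.2°. I'm turning the tool to the dryer's axes and heading for the button.

Call:
arm_command --rows '[0,0,0.235,0,0,0,-1,0,0,0.235,0,0,0,-1,0,0,0.235,0,0,0,-1,0,0,0.235,0,0,0,-1,0,0,0.235,0,0,0,-1]'

```text
t: 0.6
ee_pos: [164.6, 602.6, 241.2]
orientation: [1.521, 2.748, -0.001]
ft_force: [0.1, -0.6, -1.0]
width: 51.3
grasp_force: 0.0
```

Call:
arm_command --rows '[0,0,0.235,0,0,0,-1,0,0,0.235,0,0,0,-1,0,0,0.235,0,0,0,-1,0,0,0.235,0,0,0,-1,0,0,0.235,0,0,0,-1]'

```text
t: 1.1
ee_pos: [164.7, 602.6, 241.2]
orientation: [2.41, 2.014, -0.001]
ft_force: [-0.3, -0.4, 0.5]
width: 11.0
grasp_force: 0.0
```

Call:
arm_command --rows '[0,0,0.0228,0,0,0,-1]'

```text
t: 1.2
ee_pos: [164.7, 602.6, 241.2]
orientation: [2.48, 1.928, -0.001]
ft_force: [-0.2, 0.2, 0.3]
width: 3.1
grasp_force: 0.0
```

Call:
arm_command --rows '[0,0,0,-1,0.82,0,-1,0,0,0,-1,0.82,0,-1,0,0,0,-1,0.82,0,-1]'

```text
t: 1.5
ee_pos: [209.9, 504.5, 240.7]
orientation: [2.475, 1.93, -0.006]
ft_force: [0.3, -0.3, -0.8]
width: 0.4
grasp_force: 0.0
```

Call:
arm_command --rows '[0,0,0,-1,0.82,0,-1,0,0,0,-1,0.82,0,-1,0,0,0,-1,0.82,0,-1]'

```text
t: 1.8
ee_pos: [254.1, 411.9, 241.2]
orientation: [2.477, 1.93, -0.004]
ft_force: [-0.3, -0.7, -0.0]
width: 0.4
grasp_force: 0.0
```

Call:
arm_command --rows '[0,0,0,-1,0.82,0,-1,0,0,0,-1,0.82,0,-1,0,0,0,-1,0.82,0,-1]'

```text
t: 2.1
ee_pos: [298.6, 319.4, 241.5]
orientation: [2.478, 1.93, -0.002]
ft_force: [-0.3, 0.7, -0.4]
width: 0.5
grasp_force: 0.0
```

Call:
arm_command --rows '[0,0,0,-1,0.82,0,-1,0,0,0,-1,0.82,0,-1,0,0,0,-1,0.82,0,-1]'

```text
t: 2.4
ee_pos: [343.6, 226.5, 241.8]
orientation: [2.479, 1.929, 0.0]
ft_force: [0.4, 0.7, 0.0]
width: 0.7
grasp_force: 0.0
```

Call:
arm_command --rows '[0,0,0,-1,0.82,0,-1,0,0,0,-1,0.82,0,-1,0,0,0,-1,0.82,0,-1,0,0,0,-1,0.82,0,-1]'

```text
t: 2.8
ee_pos: [387.1, 135.8, 241.8]
orientation: [-2.478, -1.931, -0.001]
ft_force: [-0.6, -0.3, 0.2]
width: 0.3
grasp_force: 0.0
```

```bash
cat >> h.py <<'E'
C=np.array([601.3,72.0,0]);A=np.radians(-14)
Rd=R.from_euler('z',A)
def rep():
    o,p,r=state();q=Rd.inv().apply(p-C)
    print('t',o['t'],'dryer',q.round(1),'yaw of x err deg',np.degrees((Rd.inv()*r).as_matrix()[:2,0]).round(2),r.as_matrix()[:,2].round(3),'f',o['ft_force'].round(1),'q',o['qpos'].round(2),'w',round(o['width'],1));return q
E
python3 -c "
from h import *
rep()"
```

```text
t 2.8 dryer [-223.2   10.1  241.8] yaw of x err deg [ 0.15 57.3 ] [ 0.     0.001 -1.   ] f [-0.6 -0.3  0.2] q [0.31 0.1  2.08 0.   0.96 0.55] w 0.3
```

Call:
arm_command --rows '[0,0,0,-0.06,0.94,0,-1,0,0,0,-0.06,0.94,0,-1]'

```text
t: 3.0
ee_pos: [460.4, 114.6, 242.1]
orientation: [2.473, 1.937, 0.003]
ft_force: [0.6, -0.1, 0.6]
width: 0.7
grasp_force: 0.0
```

Call:
arm_command --rows '[0,0,0,-0.065,0.94,0,-1,0,0,0,-0.065,0.94,0,-1]'

```text
t: 3.2
ee_pos: [532.8, 91.5, 241.8]
orientation: [2.473, 1.937, 0.003]
ft_force: [0.1, -0.2, 1.4]
width: 0.4
grasp_force: 0.0
```

Call:
arm_command --rows '[0,0,0,0,0,0.6,-1,0,0,0,0,0,0.6,-1]'

```text
t: 3.4
ee_pos: [526.6, 91.3, 188.9]
orientation: [-2.47, -1.933, 0.013]
ft_force: [-1.4, 0.2, -0.4]
width: 0.5
grasp_force: 0.0
```

Call:
arm_command --rows '[0,0,0,0,0,0.6,-1,0,0,0,0,0,0.6,-1,0,0,0,0,0,0.6,-1]'

```text
t: 3.7
ee_pos: [529.1, 90.8, 146.5]
orientation: [-2.473, -1.936, 0.003]
ft_force: [-0.3, -0.0, -0.4]
width: 0.7
grasp_force: 0.0
```

```bash
python3 -c "
from h import *
rep()"
```

```text
t 3.7 dryer [-74.6   0.7 146.5] yaw of x err deg [-0.11 57.3 ] [-0.002 -0.    -1.   ] f [-0.3 -0.  -0.4] q [0.15 0.43 1.89 0.   0.82 0.39] w 0.7
```

Call:
arm_command --rows '[0,0,0,0,0,0.1,-1,0,0,0,0,0,0.15,-1,0,0,0,0,0,0.2,-1,0,0,0,0,0,0.24,-1,0,0,0,0,0,0.24,-1]'

```text
t: 4.2
ee_pos: [530.9, 89.8, 127.3]
orientation: [2.475, 1.933, 0.004]
ft_force: [0.6, 3.6, 5.6]
width: 0.4
grasp_force: 2.8
```

Call:
arm_command --rows '[0,0,0,0,0,0.01,-1,0,0,0,0,0,0.01,-1,0,0,0,0,0,0.01,-1,0,0,0,0,0,0.01,-1,0,0,0,0,0,0.01,-1]'

```text
t: 4.7
ee_pos: [531.0, 89.8, 127.2]
orientation: [2.475, 1.933, 0.004]
ft_force: [-2.0, 2.4, 12.8]
width: 0.1
grasp_force: 6.5
```

```bash
python3 - <<'E'
from h import *
rep()
im,d=grab('scene','press.png');P=cloud('scene',d)
m=cv2.inRange(cv2.cvtColor(im,cv2.COLOR_RGB2HSV),(100,120,60),(122,255,255));n,l,s,c=cv2.connectedComponentsWithStats(m)
for i in range(1,n):
    if s[i,4]>20: print(c[i].round(),s[i,4],np.percentile(P[l==i],[50,95],axis=0).round(1).tolist())
E
```

```text
t 4.7 dryer [-72.5   0.2 127.2] yaw of x err deg [2.00e-02 5.73e+01] [ 0.003  0.001 -1.   ] f [-2.   2.4 12.8] q [0.15 0.46 1.9  0.   0.78 0.39] w 0.1
[427. 195.] 116 [[645.8, 326.0, 99.5], [675.2, 353.1, 102.1]]
[353. 199.] 23 [[617.8, 99.8, 165.1], [624.0, 104.5, 166.2]]
```

The blue rib top now reads z = 165, so the cassette has sprung up. Next I move over the rib.

Call:
arm_command --rows '[0,0,0,0,0,-0.5,-1,0,0,0,0,0,-1,-1,0,0,0,0,0,-1,0.1]'

```text
t: 5.05
ee_pos: [532.6, 89.5, 210.3]
orientation: [2.472, 1.931, 0.011]
ft_force: [0.2, 0.5, -0.7]
width: 5.4
grasp_force: 0.0
```

Call:
arm_command --rows '[0,0,0,0,0.5,0,0.1,0,0,0,0,1,0,0.1,0,0,0,0,1,0,0.1,0,0,0,0,1,0,0.1]'

```text
t: 5.45
ee_pos: [606.8, 69.5, 204.3]
orientation: [-2.475, -1.933, 0.003]
ft_force: [-0.2, -0.1, -0.3]
width: 36.9
grasp_force: 0.0
```

```bash
python3 -c "
from h import *
rep()"
```

```text
t 5.45 dryer [  6.   -1.1 204.3] yaw of x err deg [4.00e-02 5.73e+01] [-0.002 -0.    -1.   ] f [-0.2 -0.1 -0.3] q [ 0.09  0.45  1.69 -0.    1.01  0.34] w 36.9
```

Call:
arm_command --rows '[0,0,0,0.01,0.04,0,0.1,0,0,0,0.01,0.04,0.3,0.1,0,0,0,0.01,0.04,0.56,0.1,0,0,0,0.01,0.04,0.56,0.1]'

```text
t: 5.85
ee_pos: [607.8, 70.1, 158.2]
orientation: [-2.472, -1.933, 0.008]
ft_force: [-0.2, 0.1, 0.1]
width: 48.4
grasp_force: 0.0
```

```bash
python3 -c "
from h import *
rep()"
```

```text
t 5.85 dryer [  6.7  -0.3 158.2] yaw of x err deg [-4.00e-02  5.73e+01] [-0.006 -0.001 -1.   ] f [-0.2  0.1  0.1] q [ 0.1   0.51  1.71 -0.    0.93  0.34] w 48.4
```

Call:
arm_command --rows '[0,0,0,0,0.02,0,-1,0,0,0,0,0.02,0,-1,0,0,0,0,0.02,0,-1,0,0,0,0,0.02,0,-1,0,0,0,0,0.02,0,-1]'

```text
t: 6.35
ee_pos: [611.0, 70.1, 161.3]
orientation: [-2.474, -1.933, 0.003]
ft_force: [-4.8, 2.8, 4.1]
width: 17.7
grasp_force: 30.0
```

```bash
python3 -c "
from h import *
rep()"
```

```text
t 6.35 dryer [  9.9   0.5 161.3] yaw of x err deg [ 0.  57.3] [-0.003  0.001 -1.   ] f [-4.8  2.8  4.1] q [0.09 0.51 1.71 0.   0.93 0.34] w 17.7
```

Call:
arm_command --rows '[0,0,0,0,0,-0.12,-1,0,0,0,0,0,-0.36,-1,0,0,0,0,0,-0.66,-1,0,0,0,0,0,-0.9,-1]'

```text
t: 6.75
ee_pos: [611.2, 69.7, 233.8]
orientation: [-2.474, -1.933, 0.003]
ft_force: [-1.4, 0.5, -4.6]
width: 18.2
grasp_force: 30.0
```

```bash
python3 -c "
from h import *
rep()"
```

```text
t 6.75 dryer [1.010e+01 1.000e-01 2.338e+02] yaw of x err deg [-1.00e-02  5.73e+01] [-0.003  0.    -1.   ] f [-1.4  0.5 -4.6] q [0.09 0.42 1.66 0.   1.07 0.34] w 18.2
```

Call:
arm_command --rows '[0,0,0,0,0,-0.2,-1,0,0,0,0,0,-0.4,-1,0,0,0,-0.2,-0.05,-0.4,-1]'

```text
t: 7.05
ee_pos: [606.5, 55.8, 267.9]
orientation: [2.471, 1.934, 0.008]
ft_force: [0.1, -1.8, -3.5]
width: 17.5
grasp_force: 30.0
```

Call:
arm_command --rows '[0,0,0,-0.35,-0.07,0,-1,0,0,0,-0.7,-0.15,0,-1,0,0,0,-1,-0.23,0,-1]'

```text
t: 7.35
ee_pos: [565.7, -19.9, 264.2]
orientation: [-2.475, -1.934, 0.002]
ft_force: [-0.2, -0.4, -3.1]
width: 17.6
grasp_force: 30.0
```

Call:
arm_command --rows '[0,0,0,-0.35,-0.07,0,-1,0,0,0,-0.7,-0.15,0,-1,0,0,0,-1,-0.23,0,-1]'

```text
t: 7.65
ee_pos: [528.4, -93.1, 264.3]
orientation: [-2.476, -1.933, 0.002]
ft_force: [0.3, -0.1, -3.1]
width: 17.8
grasp_force: 30.0
```

Call:
arm_command --rows '[0,0,0,-0.35,-0.07,0,-1,0,0,0,-0.7,-0.15,0,-1,0,0,0,-1,-0.23,0,-1]'

```text
t: 7.95
ee_pos: [491.1, -166.1, 264.3]
orientation: [-2.476, -1.933, 0.001]
ft_force: [0.0, -0.2, -2.6]
width: 17.6
grasp_force: 30.0
```

Call:
arm_command --rows '[0,0,0,-0.35,-0.07,0,-1,0,0,0,-0.7,-0.15,0,-1,0,0,0,-1,-0.23,0,-1,0,0,0,-1,-0.23,0,-1]'

```text
t: 8.35
ee_pos: [453.4, -239.9, 264.4]
orientation: [-2.478, -1.93, 0.002]
ft_force: [0.1, 0.5, -2.3]
width: 18.2
grasp_force: 30.0
```

Call:
arm_command --rows '[0,0,-0.03,-0.1,-0.05,0,-1,0,0,-0.06,-0.2,-0.1,0,-1,0,0,-0.09,-0.3,-0.1,0,-1,0,0,-0.123,-0.4,-0.17,0,-1,0,0,-0.123,-0.4,-0.17,0,-1]'

```text
t: 8.85
ee_pos: [433.8, -265.4, 264.4]
orientation: [-2.057, -2.373, 0.001]
ft_force: [0.9, 0.6, -2.6]
width: 17.7
grasp_force: 30.0
```

```bash
python3 - <<'E'
from h import *
rep();o,p,r=state()
print((r.inv().apply(np.array([433.3,-266,98.3])-p)/80).round(3),'y dir deg',np.degrees(np.arctan2(*r.as_matrix()[[1,0],1])).round(2))
im,d=grab('top','carry.png')
E
```

```text
t 8.85 dryer [ -80.9 -367.9  264.4] yaw of x err deg [-21.61  53.07] [-0.001  0.    -1.   ] f [ 0.9  0.6 -2.6] q [-0.57  0.22  1.86 -0.    1.06 -0.71] w 17.7
[-0.008 -0.005  2.077] y dir deg 8.15
```

View pics/carry.png

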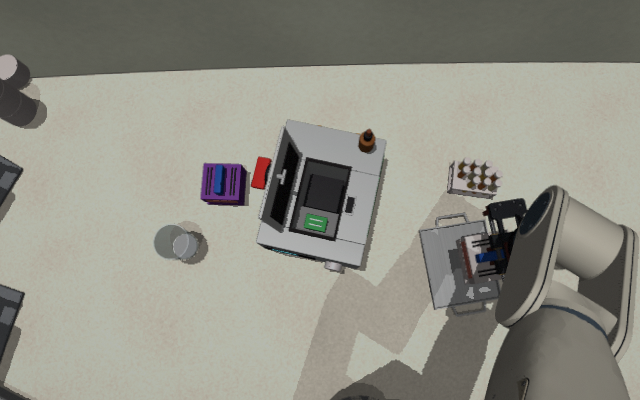

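The pocket at (325,190) is empty and the cassette hangs over the tray at (485,258). The rack, beaker and dropper haven't moved. I'm lowering it now.

Call:
arm_command --rows '[0,0,0,0,0,0.3,-1,0,0,0,0,0,0.65,-1,0,0,0,0,0,1,-1]'

```text
t: 9.2
ee_pos: [435.2, -265.0, 184.3]
orientation: [2.06, 2.37, 0.001]
ft_force: [0.6, 0.4, -3.0]
width: 17.6
grasp_force: 30.0
```

Call:
arm_command --rows '[0,0,0,0,0,0.35,-1,0,0,0,0,0,0.65,-1,0,0,0,0,0,0.85,-1,0,0,0,0,0,0.97,-1,0,0,0,0,0,0.97,-1]'

```text
t: 9.7
ee_pos: [434.4, -264.7, 106.2]
orientation: [-2.058, -2.371, 0.0]
ft_force: [0.1, -0.1, -3.6]
width: 18.0
grasp_force: 30.0
```

Call:
arm_command --rows '[0,0,0,0,0,0.02,-1,0,0,0,0,0,0.04,-1,0,0,0,0,0,0.06,-1]'

```text
t: 10.0
ee_pos: [435.4, -265.7, 103.2]
orientation: [2.057, 2.372, 0.0]
ft_force: [0.4, -0.6, -2.5]
width: 17.8
grasp_force: 30.0
```

Call:
arm_command --rows '[0,0,0,0,0,0.02,-1,0,0,0,0,0,0.03,-1,0,0,0,0,0,0.03,-1]'

```text
t: 10.3
ee_pos: [434.8, -265.4, 100.1]
orientation: [2.058, 2.374, 0.0]
ft_force: [0.5, -0.1, -2.7]
width: 18.1
grasp_force: 30.0
```

Call:
arm_command --rows '[0,0,0,0,0,0.01,-1,0,0,0,0,0,0.02,-1,0,0,0,0,0,0.02,-1]'

```text
t: 10.6
ee_pos: [435.0, -265.6, 98.9]
orientation: [2.058, 2.373, -0.0]
ft_force: [-2.0, -0.9, 2.3]
width: 17.8
grasp_force: 30.0
```

Call:
arm_command --rows '[0,0,0,0,0,0.01,-1,0,0,0,0,0,0.015,-1,0,0,0,0,0,0.015,-1]'

```text
t: 10.9
ee_pos: [435.0, -265.6, 98.9]
orientation: [2.057, 2.373, -0.0]
ft_force: [-5.7, 0.8, 17.6]
width: 17.6
grasp_force: 30.0
```

It's down on the tray floor. I'm letting go and rising.

Call:
arm_command --rows '[0,0,0,0,0,-0.01,0.1,0,0,0,0,0,-0.01,0.1,0,0,0,0,0,-0.01,0.1,0,0,0,0,0,-0.01,0.1,0,0,0,0,0,-0.01,0.1]'

```text
t: 11.4
ee_pos: [434.8, -265.3, 97.9]
orientation: [-2.058, -2.373, 0.0]
ft_force: [0.3, 0.2, -0.3]
width: 48.2
grasp_force: 0.0
```

Call:
arm_command --rows '[0,0,0,0,0,-0.2,0.1,0,0,0,0,0,-0.6,-1,0,0,0,0,0,-1,-1]'

```text
t: 11.7
ee_pos: [434.3, -265.0, 178.3]
orientation: [-2.057, -2.372, 0.0]
ft_force: [0.7, 0.6, 1.0]
width: 35.8
grasp_force: 0.0
```

Call:
arm_command --rows '[0,0,0,0,0,-0.5,-1,0,0,0,0,0,-1,-1,0,0,0,0,0,-1,-1]'

```text
t: 12.0
ee_pos: [437.4, -267.0, 263.2]
orientation: [2.052, 2.367, 0.002]
ft_force: [-0.3, 0.1, 0.6]
width: 12.0
grasp_force: 0.0
```

```bash
python3 - <<'E'
from h import *
rep()
for n in('top','scene'):
    im,d=grab(n,n+'placed.png');P=cloud(n,d);H=cv2.cvtColor(im,cv2.COLOR_RGB2HSV)
    m=cv2.inRange(H,(100,120,40),(122,255,255));k,l,s,c=cv2.connectedComponentsWithStats(m)
    for i in range(1,k):
        if s[i,4]>20: print(n,c[i].round(),s[i,4],np.percentile(P[l==i],[50,95],axis=0).round(1).tolist())
    m=cv2.inRange(H,(0,150,60),(8,255,255))>0
    q=P[m];q=q[q[:,2]>240];qd=Rd.inv().apply(q-C);print('wing dryer',np.percentile(qd,[2,50,98],axis=0).round(1).tolist())
    # hatch plate points in dryer frame
    qd=Rd.inv().apply(P.reshape(-1,3)-C);h=qd[(abs(qd[:,0]+20)<90)&(qd[:,2]>160)&(qd[:,2]<320)&(qd[:,1]>50)&(qd[:,1]<110)]
    print('hatch',len(h),np.percentile(h,[1,50,99],axis=0).round(1).tolist(),np.polyfit(h[:,2],h[:,1],1).round(3), h[h[:,2]>h[:,2].max()-6].mean(0).round(1))
E
```

```text
t 12.0 dryer [ -77.  -368.6  263.2] yaw of x err deg [-21.6   53.07] [ 0.008 -0.005 -1.   ] f [-0.3  0.1  0.6] q [-0.57  0.23  1.86  0.    1.04 -0.71] w 12.0
top [219. 179.] 274 [[642.5, 320.2, 97.0], [675.4, 330.7, 101.4]]
top [469. 260.] 220 [[435.3, -262.2, 100.6], [444.4, -232.3, 104.5]]
wing dryer [[-51.9, 106.4, 270.4], [-22.7, 119.7, 274.5], [8.3, 132.3, 279.8]]
hatch 2241 [[-107.9, 68.4, 162.8], [-24.6, 82.8, 260.5], [68.0, 108.0, 306.0]] [ 0.177 38.261] [-23.1  92.8 304.5]
scene [323.  49.] 394 [[-1118.7, 963.7, -416.7], [-1101.7, 1018.0, -384.0]]
scene [427. 197.] 169 [[651.3, 322.5, 98.1], [679.0, 334.5, 101.3]]
scene [197. 219.] 249 [[440.4, -260.6, 98.5], [446.7, -233.1, 104.7]]
wing dryer [[-50.4, 115.2, 270.4], [-15.4, 125.0, 275.3], [9.4, 134.0, 278.4]]
hatch 1867 [[-108.2, 70.0, 161.9], [-9.1, 81.5, 245.6], [69.5, 98.7, 306.7]] [ 0.157 44.183] [-15.4  94.5 305.2]
```

View pics/sceneplaced.png

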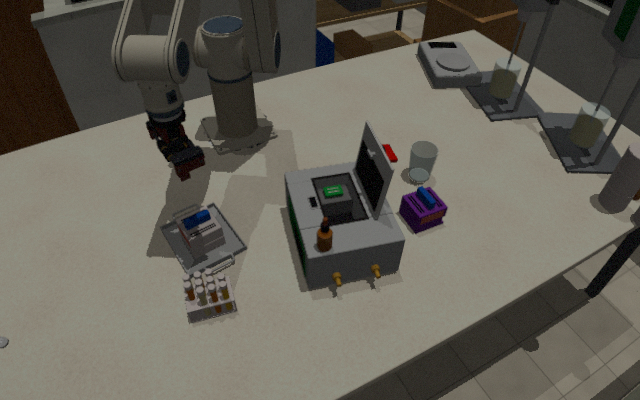

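The cassette stands flat in the tray at scene (200,228), with its rib at (435,-262). The dropper (324,237), rack (210,295) and beaker (423,158) are untouched. The hatch measures about 1.735 rad open. I'm going over it to its outer side.

Call:
arm_command --rows '[0,0,0.03,0,0,-0.5,-1,0,0,0.07,0,0,-1,-1,0,0,0.11,0,0,-1,-1,0,0,0.123,0,0,-1,-1,0,0,0.123,0,0,-1,-1]'

```text
t: 12.6
ee_pos: [434.3, -265.0, 336.4]
orientation: [-2.474, -1.933, 0.002]
ft_force: [0.4, 0.0, 0.0]
width: 0.4
grasp_force: 0.0
```

Call:
arm_command --rows '[0,0,0,0.5,0,0,-1,0,0,0,1,0,0,-1]'

```text
t: 12.8
ee_pos: [453.6, -187.2, 336.3]
orientation: [-2.474, -1.931, 0.002]
ft_force: [0.4, -0.0, 0.3]
width: 0.2
grasp_force: 0.0
```

Call:
arm_command --rows '[0,0,0,0.5,0,0,-1,0,0,0,1,0,0,-1]'

```text
t: 13.0
ee_pos: [473.0, -108.6, 336.5]
orientation: [-2.473, -1.934, 0.003]
ft_force: [1.5, -0.2, -0.1]
width: 0.4
grasp_force: 0.0
```

Call:
arm_command --rows '[0,0,0,0.5,0,0,-1,0,0,0,1,0,0,-1]'

```text
t: 13.2
ee_pos: [492.4, -30.8, 336.5]
orientation: [-2.473, -1.935, 0.003]
ft_force: [0.9, -0.8, -0.0]
width: 0.2
grasp_force: 0.0
```

Call:
arm_command --rows '[0,0,0,0.5,0,0,-1,0,0,0,1,0,0,-1,0,0,0,1,0,0,-1]'

```text
t: 13.5
ee_pos: [512.4, 48.8, 336.4]
orientation: [-2.468, -1.94, 0.002]
ft_force: [0.9, -0.6, 0.5]
width: 0.6
grasp_force: 0.0
```

```bash
python3 -c "
from h import *
rep()"
```

```text
t 13.5 dryer [-80.7 -44.1 336.4] yaw of x err deg [-0.33 57.29] [-0.002  0.001 -1.   ] f [ 0.9 -0.6  0.5] q [0.07 0.16 1.77 0.   1.22 0.31] w 0.6
```

Call:
arm_command --rows '[0,0,0,0.3,0,-0.15,-1,0,0,0,0.75,-0.03,-0.15,-1]'

```text
t: 13.7
ee_pos: [524.6, 103.5, 349.8]
orientation: [2.476, 1.934, -0.002]
ft_force: [-0.6, -0.7, 1.1]
width: 0.3
grasp_force: 0.0
```

Call:
arm_command --rows '[0,0,0,0.4,0,0,-1,0,0,0,0.75,0,0,-1]'

```text
t: 13.9
ee_pos: [538.7, 162.8, 348.6]
orientation: [-2.474, -1.935, 0.004]
ft_force: [-0.3, -0.1, -0.0]
width: 0.6
grasp_force: 0.0
```

Call:
arm_command --rows '[0,0,0,0.4,0,0,-1,0,0,0,0.75,0,0,-1,0,0,0,0.75,0,0,-1,0,0,0,0.75,0,0.4,-1]'

```text
t: 14.3
ee_pos: [555.3, 220.8, 320.2]
orientation: [2.472, 1.936, 0.008]
ft_force: [0.0, -0.1, 0.1]
width: 0.0
grasp_force: 0.0
```

```bash
python3 -c "
from h import *
rep()"
```

```text
t 14.3 dryer [-80.7 133.3 320.2] yaw of x err deg [-0.13 57.3 ] [ 0.005  0.002 -1.   ] f [ 0.  -0.1  0.1] q [ 0.36  0.3   1.62 -0.    1.21  0.6 ] w 0.0
```

Call:
arm_command --rows '[0,0,0,0,0,0.35,-1,0,0,0,0,0,0.35,-1,0,0,0,-0.25,0,0.35,-1,0,0,0,-0.5,0,0.35,-1,0,0,0,-0.75,0,0.35,-1]'

```text
t: 14.8
ee_pos: [539.1, 160.7, 291.8]
orientation: [2.475, 1.934, 0.005]
ft_force: [1.0, 3.3, -0.8]
width: 0.4
grasp_force: 1.5
```

```bash
python3 -c "
from h import *
rep()"
```

```text
t 14.8 dryer [-81.8  71.  291.8] yaw of x err deg [1.00e-02 5.73e+01] [ 0.003  0.001 -1.   ] f [ 1.   3.3 -0.8] q [0.27 0.27 1.72 0.   1.14 0.51] w 0.4
```

Call:
arm_command --rows '[0,0,0,-0.2,0,0.03,-1,0,0,0,-0.41,0,0.08,-1,0,0,0,-0.56,0,0.13,-1,0,0,0,-0.71,0,0.2,-1,0,0,0,-0.99,0,0.39,-1]'

```text
t: 15.3
ee_pos: [520.4, 85.0, 259.4]
orientation: [2.474, 1.935, 0.004]
ft_force: [0.8, 0.9, 0.7]
width: 0.5
grasp_force: 0.8
```

Call:
arm_command --rows '[0,0,0,-0.12,0,0.11,-1,0,0,0,-0.23,0,0.24,-1,0,0,0,-0.32,0,0.37,-1,0,0,0,-0.41,0,0.51,-1,0,0,0,-0.53,0,0.81,-1]'

```text
t: 15.8
ee_pos: [510.6, 44.1, 194.3]
orientation: [2.474, 1.934, 0.004]
ft_force: [-0.2, 1.2, -0.1]
width: 0.6
grasp_force: 0.4
```

```bash
python3 -c "
from h import *
rep()"
```

```text
t 15.8 dryer [-81.3 -49.  194.3] yaw of x err deg [-4.00e-02  5.73e+01] [ 0.003  0.    -1.   ] f [-0.2  1.2 -0.1] q [0.06 0.32 1.92 0.   0.9  0.31] w 0.6
```

Call:
arm_command --rows '[0,0,0,-0.05,0,0.15,-1,0,0,0,-0.06,0,0.25,-1,0,0,0,-0.06,0,0.31,-1,0,0,0,-0.06,0,0.34,-1,0,0,0,-0.06,0,0.34,-1]'

```text
t: 16.3
ee_pos: [508.2, 39.5, 169.0]
orientation: [2.475, 1.935, -0.001]
ft_force: [-9.1, -2.2, 21.8]
width: 0.4
grasp_force: 10.9
```

```bash
python3 -c "
from h import *
rep()"
```

```text
t 16.3 dryer [-82.5 -54.1 169. ] yaw of x err deg [-5.00e-02  5.73e+01] [-0.001 -0.001 -1.   ] f [-9.1 -2.2 21.8] q [ 0.05  0.36  1.94 -0.    0.85  0.3 ] w 0.4
```

The hatch is down, pressed at 22 N with the fingertips at deck height +10 mm. Next I go to the wing with a -90° turn.

Call:
arm_command --rows '[0,0,0,0,0,-0.4,-1,0,0,0,0,0,-0.8,-1,0,0,0,0,0,-0.8,-1]'

```text
t: 16.6
ee_pos: [511.4, 40.1, 235.3]
orientation: [2.471, 1.932, 0.011]
ft_force: [0.5, -0.0, -0.0]
width: 0.9
grasp_force: 0.0
```

Call:
arm_command --rows '[0,0,-0.04,0,0.2,0,0.1,0,0,-0.08,-0.1,0.5,0,0.1,0,0,-0.13,-0.17,0.78,0,0.1,0,0,-0.17,-0.17,0.78,0,0.1,0,0,-0.215,-0.17,0.78,0,0.1]'

```text
t: 17.1
ee_pos: [566.1, 11.2, 230.1]
orientation: [-1.687, -2.65, 0.0]
ft_force: [-0.4, 0.2, -0.1]
width: 36.9
grasp_force: 0.0
```

Call:
arm_command --rows '[0,0,-0.04,0,0,0,0.1,0,0,-0.08,0,0,0,0.1,0,0,-0.13,0,0,0,0.1,0,0,-0.17,0,0,0,0.1,0,0,-0.215,0,0,0,0.1]'

```text
t: 17.6
ee_pos: [565.6, 11.6, 230.2]
orientation: [-0.713, -3.059, 0.0]
ft_force: [0.2, -0.3, -0.4]
width: 48.4
grasp_force: 0.0
```

Call:
arm_command --rows '[0,0,-0.04,0,0,0,0.1,0,0,-0.07,0,0,0,0.1,0,0,-0.07,0,0,0,0.1]'

```text
t: 17.9
ee_pos: [565.6, 11.5, 230.3]
orientation: [-0.381, -3.118, 0.0]
ft_force: [0.1, 0.0, -0.6]
width: 48.4
grasp_force: 0.0
```

```bash
python3 - <<'E'
from h import *
rep()
im,d=grab('scene','wing.png');P=cloud('scene',d);Q=Rd.inv().apply(P.reshape(-1,3)-C).reshape(P.shape)
m=cv2.inRange(cv2.cvtColor(im,cv2.COLOR_RGB2HSV),(0,150,60),(8,255,255))>0
q=Q[m&(abs(Q[...,0])<120)&(abs(Q[...,1]+60)<80)];print(len(q),np.percentile(q,[2,50,98],axis=0).round(1).tolist() if len(q) else '')
t=q[q[:,2]>185]
if len(t)>5: print(cv2.minAreaRect(t[:,:2].astype(np.float32)))
cv2.imwrite('pics/wingc.png',cv2.resize(im[120:300,250:450,::-1],None,fx=3,fy=3))
E
```

```text
t 17.9 dryer [-20.1 -67.3 230.3] yaw of x err deg [-57.3   -0.07] [-0.  0. -1.] f [ 0.1  0.  -0.6] q [-0.    0.35  1.77  0.    1.02 -1.33] w 48.4
1 [[9.4, -66.9, 189.8], [9.4, -66.9, 189.8], [9.4, -66.9, 189.8]]
```

View pics/wingc.png

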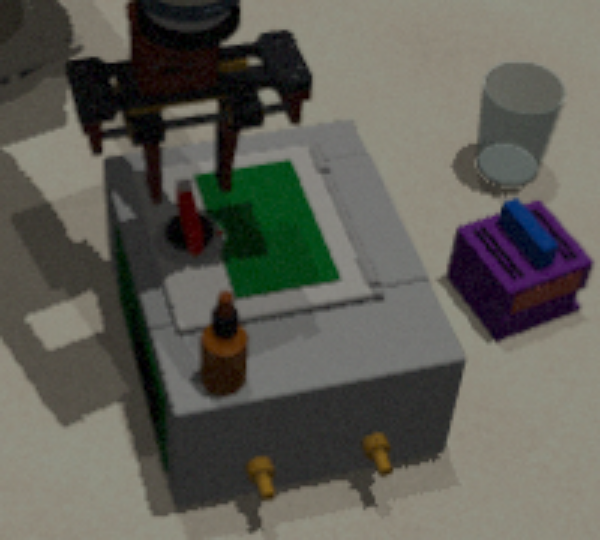

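The hatch lies flat, and the red wing at crop (190,215) points along the dryer's x between the open fingers. I'm going down to grip it.

Call:
arm_command --rows '[0,0,0,0,0,0.2,0.1,0,0,0,0,0,0.4,0.1,0,0,0,0,0,0.57,0.1,0,0,0,0,0,0.57,0.1]'

```text
t: 18.35
ee_pos: [564.3, 11.3, 183.3]
orientation: [-0.384, -3.114, 0.001]
ft_force: [0.1, 0.3, -0.2]
width: 47.9
grasp_force: 0.0
```

Call:
arm_command --rows '[0,0,0,0,0,0,-1,0,0,0,0,0,0,-1,0,0,0,0,0,0,-1,0,0,0,0,0,0,-1,0,0,0,0,0,0,-1]'

```text
t: 18.85
ee_pos: [566.1, 11.8, 185.8]
orientation: [0.384, 3.117, 0.002]
ft_force: [2.0, 12.0, 1.8]
width: 11.9
grasp_force: 28.6
```

Call:
arm_command --rows '[0,0,0,0,0,0,-1,0,0,0,0,0,0,-1]'

```text
t: 19.05
ee_pos: [566.0, 12.1, 185.8]
orientation: [0.383, 3.117, 0.003]
ft_force: [0.1, 5.8, 2.3]
width: 11.7
grasp_force: 29.9
```

```bash
python3 -c "
from h import *
rep()"
```

```text
t 19.05 dryer [-19.8 -66.6 185.8] yaw of x err deg [-5.73e+01  2.00e-02] [ 0.001  0.002 -1.   ] f [0.1 5.8 2.3] q [-0.    0.41  1.8   0.    0.93 -1.33] w 11.7
```

Call:
arm_command --rows '[0,0,0.035,0,0,0,-1,0,0,0.07,0,0,0,-1,0,0,0.11,0,0,0,-1,0,0,0.145,0,0,0,-1,0,0,0.18,0,0,0,-1]'

```text
t: 19.55
ee_pos: [565.4, 11.2, 186.1]
orientation: [-1.243, -2.885, 0.001]
ft_force: [-4.6, 0.1, 9.6]
width: 11.9
grasp_force: 30.0
```

Call:
arm_command --rows '[0,0,0.035,0,0,0,-1,0,0,0.07,0,0,0,-1,0,0,0.11,0,0,0,-1,0,0,0.145,0,0,0,-1,0,0,0.18,0,0,0,-1]'

```text
t: 20.05
ee_pos: [564.4, 10.7, 186.7]
orientation: [-1.998, -2.423, 0.004]
ft_force: [-9.8, -2.8, 14.7]
width: 11.9
grasp_force: 30.0
```

Call:
arm_command --rows '[0,0,0.035,0,0,0,-1,0,0,0.07,0,0,0,-1,0,0,0.11,0,0,0,-1,0,0,0.14,0,0,0,-1,0,0,0.14,0,0,0,-1]'

```text
t: 20.55
ee_pos: [563.4, 10.8, 184.4]
orientation: [-2.474, -1.932, 0.007]
ft_force: [-5.4, -2.2, -2.0]
width: 11.9
grasp_force: 30.0
```

```bash
python3 -c "
from h import *
rep();print(ctrl.get_obs()['moment'])"
```

```text
t 20.55 dryer [-22.  -68.5 184.4] yaw of x err deg [2.00e-02 5.73e+01] [-0.005 -0.001 -1.   ] f [-5.4 -2.2 -2. ] q [-0.    0.41  1.81 -0.    0.93  0.24] w 11.9
[-0.5855822   1.03698803  0.11246625]
```

Call:
arm_command --rows '[0,0,0,0,0,0,0.1,0,0,0,0,0,0,0.1,0,0,0,0,0,0,0.1,0,0,0,0,0,0,0.1,0,0,0,0,0,0,0.1]'

```text
t: 21.05
ee_pos: [565.9, 11.2, 185.5]
orientation: [2.475, 1.935, 0.001]
ft_force: [0.2, -0.2, -0.6]
width: 47.2
grasp_force: 0.0
```

Call:
arm_command --rows '[0,0,0,0,0,-0.4,0.1,0,0,0,0,0,-1,0.1,0,0,0,0,0,-1,0.1]'

```text
t: 21.35
ee_pos: [569.2, 11.2, 271.4]
orientation: [2.47, 1.931, 0.013]
ft_force: [0.5, 0.3, 0.4]
width: 47.8
grasp_force: 0.0
```

Call:
arm_command --rows '[0,0,0,0,-1,-0.3,0.1,0,0,0,0,-1,-0.3,0.1,0,0,0,0,-1,-0.3,0.1]'

```text
t: 21.65
ee_pos: [485.2, 31.2, 289.8]
orientation: [-2.474, -1.935, 0.0]
ft_force: [0.2, 0.2, 0.2]
width: 48.4
grasp_force: 0.0
```

Call:
arm_command --rows '[0,0,0,0,-1,0,0.1,0,0,0,0,-1,0,0.1,0,0,0,0,-1,0,0.1]'

```text
t: 21.95
ee_pos: [407.7, 50.2, 288.7]
orientation: [-2.474, -1.935, 0.002]
ft_force: [0.2, -0.0, 0.3]
width: 48.4
grasp_force: 0.0
```

```bash
python3 - <<'E'
from h import *
rep()
for n in('scene','top'):
    im,d=grab(n,n+'end.png');P=cloud(n,d);Q=Rd.inv().apply(P.reshape(-1,3)-C).reshape(P.shape);H=cv2.cvtColor(im,cv2.COLOR_RGB2HSV)
    m=cv2.inRange(H,(0,150,60),(8,255,255))>0
    q=Q[m&(abs(Q[...,0])<120)&(abs(Q[...,1]+60)<80)&(Q[...,2]>178)];
    if len(q): print(n,len(q),np.percentile(q,[2,50,98],axis=0).round(1).tolist(),cv2.minAreaRect(q[:,:2].astype(np.float32)))
    g=Q[(cv2.inRange(H,(45,100,60),(80,255,255))>0)&(abs(Q[...,0]+20)<95)&(Q[...,2]>130)]
    if len(g): print('inlay plane z=ax+by+c',np.linalg.lstsq(np.c_[g[:,:2],np.ones(len(g))],g[:,2],rcond=None)[0].round(4))
    if n=='scene': cv2.imwrite('pics/endc.png',cv2.resize(im[120:330,150:450,::-1],None,fx=2.5,fy=2.5))
E
```

```text
t 21.95 dryer [-182.6  -67.9  288.7] yaw of x err deg [-0.07 57.3 ] [-0.002 -0.    -1.   ] f [ 0.2 -0.   0.3] q [0.09 0.03 2.02 0.   1.08 0.34] w 48.4
scene 58 [[-28.7, -94.1, 185.9], [-21.5, -70.8, 189.5], [-16.9, -48.7, 191.9]] ((-22.471498489379883, -65.96060180664062), (57.48721694946289, 13.321475982666016), 84.6587142944336)
inlay plane z=ax+by+c [ 5.000000e-04 -8.400000e-03  1.534373e+02]
top 120 [[-26.3, -96.5, 183.5], [-21.4, -73.6, 188.6], [-15.6, -52.0, 192.0]] ((-21.009981155395508, -74.104736328125), (46.424842834472656, 11.130877494812012), 88.81746673583984)
inlay plane z=ax+by+c [-4.000000e-03 -2.000000e-02  1.524918e+02]
```

View pics/endc.png

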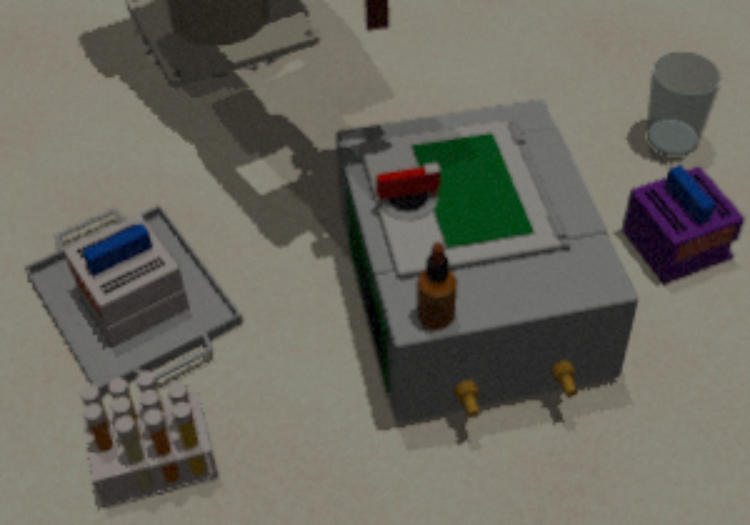

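The wing at crop (408,182) now lies across the hinge, and the cassette sits in the tray at (130,275). Before handing in I'll check the wing's drop and the hatch tilt against the deck plane.

```bash
python3 - <<'E'
from h import *
for n in('scene','top'):
    L=[grab(n) for _ in range(8)];im=L[0][0];d=np.mean([x[1] for x in L],0)
    P=cloud(n,d);Q=Rd.inv().apply(P.reshape(-1,3)-C).reshape(P.shape);H=cv2.cvtColor(im,cv2.COLOR_RGB2HSV)
    x,y,z=Q[...,0],Q[...,1],Q[...,2]
    dk=(abs(z-140)<6)&(((x>85)&(x<140)&(y>-50)&(y<110))|((y>78)&(y<112)&(abs(x)<140))|((x<-122)&(x>-143)&(abs(y)<110)))
    co=np.linalg.lstsq(np.c_[x[dk],y[dk],np.ones(dk.sum())],z[dk],rcond=None)[0];zz=z-(co[0]*x+co[1]*y+co[2])
    hp=(abs(zz-11)<6)&(x>-105)&(x<65)&(y<50)&(y>-92)&((y>-30)|(abs(x+20)>45))
    hc=np.linalg.lstsq(np.c_[x[hp],y[hp]-66,np.ones(hp.sum())],zz[hp],rcond=None)[0]
    m=cv2.inRange(H,(0,150,60),(8,255,255))>0;w=m&(abs(x+20)<20)&(abs(y+68)<40)&(zz>35)
    print(n,dk.sum(),co.round(4),'hatch',hp.sum(),hc.round(4),'wing above deck',w.sum(),np.percentile(zz[w],[10,50,75,90]).round(1))
E
```

```text
scene 2173 [-2.000000e-03  1.000000e-03  1.412756e+02] hatch 1908 [-7.00000e-04  8.00000e-04  1.16269e+01] wing above deck 64 [46.9 48.1 48.7 48.9]
top 3013 [2.100000e-03 1.000000e-04 1.404021e+02] hatch 2801 [-4.80000e-03 -4.50000e-03  1.13378e+01] wing above deck 115 [46.4 48.4 49.  49.4]
```

The hatch is flat, with tilt under 0.005 rad. The wing measures 85–89°, well past the 1.3 rad snap point, and it's been let go. The upward force also fell from 15 N to -2 N near the end of the turn, which fits the wing dropping into its detent. I'm handing in.

```bash
python3 -c "
from workcell import ctrl
print(ctrl.close_job())"
```

```text
the job is handed in; nothing more can be done
None
```

I handed the job in at about 23 s: the cassette stands flat in the oven tray, the hatch is shut, the wing is turned to its locked position, and the rack, beaker and dropper look unmoved; the wing's 4 mm drop was too small to read clearly in depth, so the lock rests on its 85–89° angle, and no verdict came back.

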